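# Push the stone drum home and chock it on the sloping board

## Robot

A 6-joint arm with a two-finger parallel gripper is mounted at the origin on the work surface. World frame = base frame: x ahead of the robot, y to its left, z up, the work surface at z = 0. Lengths are in mm, angles in degrees, forces in N, time in s.
With the tool pointing down it reaches from about 300 to 850 mm from the base axis. Payload 4.2 kg.
Tool frame: the origin (TCP) lies at the very end of the fingers, on their centre line; the grasp point (between the pads) lies 19 mm behind it; z points along the fingers, y is the line along which they close (so a half turn about z gives the same grasp; the last joint's range is limited). The gripper opens to 91 mm and grips with 3 to 60 N. Pads are 32 mm wide; open, the fingers measure 118 mm over their backs; the gripper's body (76 mm by 178 mm) begins 60 mm behind the grasp point.
Start: joints at [-75.974, 18.312, 89.639, -0, 72.044, -1.146], TCP at [150.489, -554.974, 213.976] pointing down, gripper open.
Joint ranges: [-177.97, 177.97], [-48.28, 115.42], [12.27, 149.76], [-77.06, 257.06], [2.81, 150.46], [-146.56, 146.56]. Speed limits (degrees/s): [147.25, 147.25, 180, 180, 180, 180].

## Interface

Orientations are given as [roll, pitch, yaw] about the fixed x, y, z axes, in that order (R = Rz(yaw) Ry(pitch) Rx(roll)).
In Python, from workcell import * gives the robot as it stands.
- The arm moves only by the tool move_arm, never from a script. Its argument "motion" is a list of rows, each a list of 3 entries, a list of its own where there are three numbers: the finger opening in mm, from 0 to 91.2, then the shift along the world's x, y, z in units of 25 mm (1.0 is 25 mm), then the turn, a rotation vector about the world's x, y, z in units of 4 degrees (1.0 is 4 degrees). In form: [[grip, [x, y, z], [ax, ay, az]], ...]. A call has 1 to 20 rows; each row shifts and turns the commanded pose from where the row before left it; what a row does not reach is not made up. A row lasts 1/12 s, in which the tool goes at most 41.7 mm and 7.16 degrees, less where a joint would pass 70% of its speed; a pose out of reach is approached as far as the arm can. A call with a number of a shift or a turn outside -1 to 1 is refused whole. A call with a gripper value outside its range is refused whole. The fingers move at their own pace and stop on an object; "grip_force" is the grip in N (left out, the last holds). Time passes only in rows, so rows that do not move let the fingers close. It gives the time, the measured TCP pose, the force, the opening and the grip force at its end, in the units of the state.
- state(): the state, without advancing time (a new reading comes with each control period).
- grab_frame(name): name is "side" or "top"; returns the picture (384x512x3 uint8, blue, green, red); there is no depth.
- camera_info(name): a dict with "fx", "fy", "cx", "cy" (pixels), "rvec" (rotation vector, rad) and "tvec" (3), from world to camera coordinates, as OpenCV has them. Camera axes: x right, y down, z forward; pixel columns grow to the right and rows downward; lengths in mm; the calibration is good to about 2 mm. A picture is of the moment at which its call begins. camera_info takes no time and is no camera call.
- job_done(): hands the job in; it is judged then, once.
The state is a dict: "time_s": time; "qpos": joint angles; "qvel": joint speeds; "effort": joint torques, N m; "ee_pos": TCP position; "ee_rot": TCP orientation; "force": force on the tool from outside, world axes, zero at the start; "torque": the same for the moment, N m; "gripper_width": finger opening in mm; "gripper_force": force on a finger pad.
Only numpy, scipy, OpenCV 4.12 (cv2) and the standard library are available. Lean on these libraries where they do the work, as an engineer would, in place of code of your own. Each camera call takes 0.05 s, during which the arm holds its last target. There are 200 camera calls.

## Task

Using the beech wedge, roll the stone drum up the sloping board against the sliding backstop and push on gently until the backstop is fully home on its hidden end stop, without ramming it. Leave the drum chocked there: snug and square to the backstop and still sitting down on the board, the wedge flat on the board near the drum's middle, tight under its downhill side, and let go. Roll the drum, never lift it, and do not disturb the small ring carving.

Things in the scene. Friction and masses are not known exactly. Their poses are not given: they have to be found in the camera images.
- drum_center (a point): Centre of the pale tufa-stone drum, a plain cylinder 74 mm in diameter and 110 mm long, about 0.7 kg, lying across the board; its y axis is the cylinder's axis, x and z turn as it rolls. It rolls down the board by itself unless something blocks it; at the start it leans on the two blue stops, its centre 30 mm uphill of their uphill faces.
- wedge_grip (a point): Loose beech wedge, 0.16 kg, 90 mm long, 46 wide: middle of its green grip rib, 55 mm above the flat underside. x to the thin end, y across, z up. Rib: 40 mm long (x), 20 thick (y), on the 34 mm high rear half; its top is 68 mm above the underside. The upright rear face is 20 mm behind this point. When the wedge touches the drum on the board, the drum's axis is 84.5 mm ahead of this point.
- wedge_tip (a point): Middle of the wedge's thin end, on its underside; 70 mm ahead of the grip point, same axes. The end is 2 mm thick; from it the top rises at 35 degrees to 34 mm, then runs level to the rear. The wedge stays by friction where it is left on the board; forced too hard under the drum once that is home, it makes the drum climb.
- stops_mid (a point): Point on the board's surface midway between two small blue stops, at their uphill faces. x uphill along the board (slope 8 degrees), y across, z square out of the surface. Stops: 16 mm high, 16 long, 18 wide, centred 44 mm either side; 70 mm free between them. The board, 400 by 200 mm, runs 155 mm downhill and 245 mm uphill of here; its low end is 30 mm above the table. Board and stops are fixed.
- fence_face (a point): Foot of the sliding backstop's face, on the board at mid-width; axes as stops_mid. A timber batten with red guide shoes, 26 mm thick, 52 high, 190 wide, starting 135 to 199 mm uphill of the stops. Drum and backstop move together under 2 to 10 N of push; the backstop stays where left. The solid end stop is unseen, 6 to 50 mm further on: feel for it, under 20 N. A drum touching it has its axis 37 mm downhill of the face and 37 mm out from the board.
- carving: Small white marble open ring on a dark wooden base 70 mm square, 120 mm tall in all, standing loose beside the low end of the board; origin under the middle of the base. To be left alone.
Mind the look-alikes: they are no part of the job. Of the things like the part that bears wedge_grip, leave any that is red or turquoise; of the rest the larger one is meant.

How it is judged (in metres and radians):
At the end, for the whole second after the job is handed in: Backstop within 1.5 mm of its end stop. Drum: axis 34 to 39.5 mm from its face, raised under 2.5 mm, square within 0.05 rad, within 30 mm of mid-width. Wedge: flat (0.06 rad), downhill of the drum, touching it, in line with the slope within 0.2 rad, within 30 mm of mid-width. At rest (value of joint fence above 0.0485 m and x of drum_center in the frame of fence_face between -0.0395 and -0.034 m and z of drum_center in the frame of fence_face between 0.034 and 0.0395 m and y of drum_center in the frame of fence_face between -0.03 and 0.03 m and angle between the y axis of drum_center and the y axis of fence_face, either way round below 0.05 rad and contact force between wedge and drum above 0.1 N and x of wedge_grip in the frame of fence_face below -0.1 m and angle between the z axis of wedge_grip and the z axis of fence_face, either way round below 0.06 rad and angle between the x axis of wedge_grip and the x axis of fence_face, either way round below 0.2 rad and z of wedge_grip in the frame of fence_face below 0.059 m and y of wedge_grip in the frame of fence_face between -0.03 and 0.03 m and linear speed of each of drum, wedge below 0.01 m/s).
It fails at once if the drum is rammed against the backstop with more than 25 N (contact force between drum and fence above 25 N).
It fails at once if the drum is lifted off the board by more than 15 mm (z of drum_center in the frame of fence_face above 0.052 m).
It fails at once if the drum leaves the board (z of drum_center in the frame of fence_face below 0.017 m or x of drum_center in the frame of stops_mid below -0.02 m).
It fails at once if the ring carving is disturbed (distance of carving from where it was at the start of the episode above 0.015 m).
It also fails if it takes over 64 s, if anything falls off the work surface, if the arm or the gripper's body presses on something with over 40 N, if the wrist force passes 120 N, or if a joint passes its speed limit or range.

## Working session

There is one attempt and no reset: what is moved stays moved. The work goes in short steps, Python scripts to look and compute and a tool call to move; the robot and the scene stay as the last step left them, time stands still between calls to the robot, and variables do not carry over. Pictures are saved under pics/ and viewed, at most 12 in all, crops included, and the job is handed in when it is done.

Besides the shell and the picture viewer there is one more tool, called after "Call:" as a command line: name --argument value ..., lists and objects as JSON in quotes. move_arm: Moves the arm, as the interface text tells. Shifts and turns lie within -1 to 1; 1 stands for 25 mm of shift or 4 degrees of turn. Its arguments: {"type":"object","properties":{"motion":{"type":"array","items":{"type":"array"}},"grip_force":{"type":"number"}},"required":["motion"]}

```bash
mkdir -p pics; ls
cat > h.py <<'E'
from workcell import *
import numpy as np, cv2
def cam(n):
    c=camera_info(n); K=np.array([[c['fx'],0,c['cx']],[0,c['fy'],c['cy']],[0,0,1.]])
    R=cv2.Rodrigues(np.array(c['rvec'],float))[0]; t=np.array(c['tvec'],float).ravel()
    return K,R,t
def ray(n,u,v):
    K,R,t=cam(n); d=R.T@np.linalg.solve(K,[u,v,1.]); return -R.T@t,d
def onz(n,u,v,z):
    o,d=ray(n,u,v); return o+d*(z-o[2])/d[2]
def proj(n,p):
    K,R,t=cam(n); q=K@(R@np.array(p,float)+t); return q[:2]/q[2]
def tri(a,b):
    o1,d1=ray('side',*a); o2,d2=ray('top',*b)
    s=np.linalg.lstsq(np.c_[d1,-d2],o2-o1,rcond=None)[0]
    p,q=o1+d1*s[0],o2+d2*s[1]; return (p+q)/2,np.linalg.norm(p-q)
E
python3 - <<'E'
from h import *
for n in('side','top'):
    f=grab_frame(n); cv2.imwrite(f'pics/{n}0.png',cv2.resize(f,(800,600),interpolation=cv2.INTER_CUBIC)); cv2.imwrite(f'raw_{n}0.png',f)
    K,R,t=cam(n); print(n,K[0,0],(-R.T@t).round(),R[2].round(2))
print(state())
E
```

```text
pics
side 402.5039797999788 [ 372. -621.  738.] [ 0.24  0.58 -0.78]
top 365.9512816816258 [ 477. -131.  957.] [ 0.1  0.  -1. ]
{'time_s': 0.1, 'qpos': array([-7.59739428e+01,  1.83476092e+01,  8.96994318e+01, -2.66603021e-03,
        7.20432021e+01, -1.14893053e+00]), 'qvel': array([-0.01076844, -0.06388097, -0.12374183, -0.13761047, -0.04605284,
        0.12050919]), 'effort': array([ 8.12026392e-04, -4.13331950e+01, -2.32509613e+01,  7.29123456e-02,
        4.21752781e-02, -5.68756093e-05]), 'ee_pos': array([ 150.36498173, -554.52654829,  213.20794082]), 'ee_rot': array([-1.79909724e+02,  7.24871425e-04,  1.51758122e+01]), 'force': array([-0.06632371, -0.71659395, -0.40933774]), 'torque': array([ 0.02664662,  0.00019039, -0.01126437]), 'gripper_force': 0.0, 'gripper_width': 91.32556556481303}
```

View pics/side0.png

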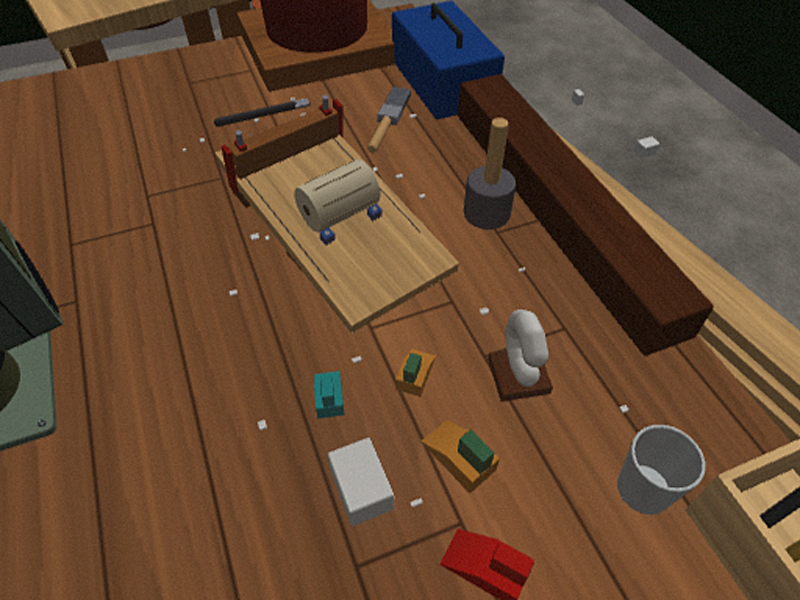

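View pics/top0.png

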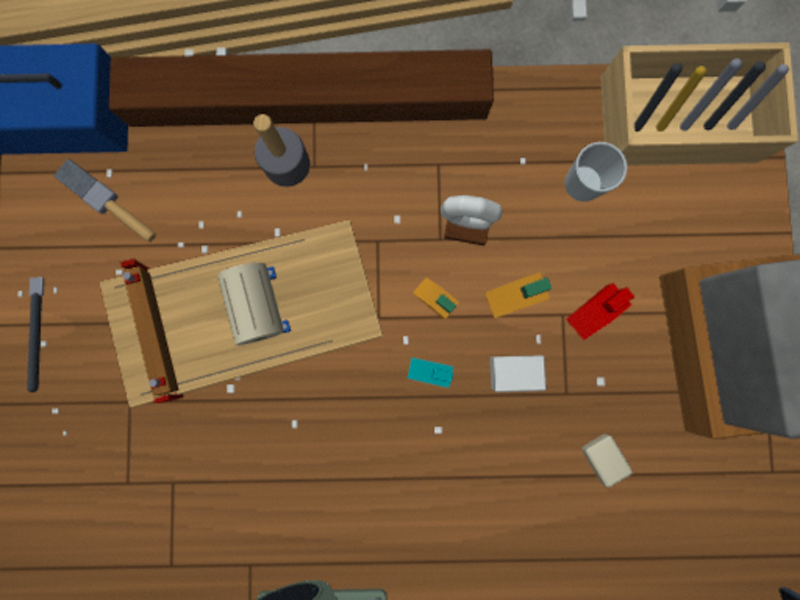

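Side (800x600) shows: board running from the low end near (400,290) up to the backstop (285,140), drum at (337,193), blue stops (327,236), (374,212), and carving at (525,350). Candidates for the wedge are large beech (460,455), small beech (415,370), turquoise (329,394) and red (488,563). In the top view these are (519,295), (437,298), (430,372) and (601,310). By the description I choose the large beech wedge at side (460,455) / top (519,295).

Run:
```python
from h import *
for n in('side','top'):
    f=cv2.imread(f'raw_{n}0.png'); h=cv2.cvtColor(f,cv2.COLOR_BGR2HSV)
    for nm,lo,hi in(('green',(45,60,20),(85,255,200)),('beech',(10,150,90),(22,255,255)),('blue',(105,80,40),(130,255,255)),('drum',(12,15,110),(32,110,255))):
        m=cv2.inRange(h,lo,hi); k,l,s,c=cv2.connectedComponentsWithStats(m)
        for i in range(1,k):
            if s[i][4]>25 and s[i][1]>60: 
                cn=np.vstack(cv2.findContours((l==i).astype('uint8'),0,1)[0])
                print(n,nm,s[i],c[i].round(1),[np.round(x,1) for x in cv2.minAreaRect(cn)[:2]],round(cv2.minAreaRect(cn)[2]))
for n in('side','top'):
    print(n,[proj(n,p).round() for p in([0,0,0],[300,0,0],[500,0,0],[500,-200,0])])
f=cv2.imread('raw_top0.png')[165:225,255:365]; g=cv2.imread('raw_side0.png')[215:320,245:345]
a=cv2.resize(f,None,fx=7,fy=7,interpolation=2)[:,:400]
a=cv2.resize(f,(780,425),interpolation=2)
cv2.imwrite('pics/c1.png',a)
# board corners view->raw
B={'top':[(350,221),(381,336),(131,405),(101,282)],'side':[(457,266),(352,327)]}
for t,s in zip([(350,221),(381,336)],B['side']): print('low corner',tri(np.array(s)*.64,np.array(t)*.64))
```

```text
side green [258 226  11  19 103] [263.8 233.4] [array([263.2, 235.2]), array([ 8.4, 17.3])] 22
side green [294 275  22  24 232] [304.8 285.8] [array([304.5, 288. ]), array([24.7, 13.4])] 45
side green [293 286  11  13  32] [298.  291.2] [array([299. , 291.5]), array([14.8,  3.5])] 45
side beech [220  78  18  29  80] [226.2  91.1] [array([226.4,  93.2]), array([32.8,  5.8])] 60
side beech [ 141  108  123  173 3413] [201.8 212.1] [array([195.8, 194.9]), array([203.6,  61. ])] 66
side beech [318 123  25  25 166] [331.3 136.7] [array([332.2, 139.1]), array([18.3, 26.8])] 27
side beech [ 320  142  168  179 4507] [404.2 229.2] [array([403.2, 219.9]), array([211.9,  55.5])] 55
side beech [   47   145   103   239 11656] [ 92.3 274.6] [array([ 85.9, 271.5]), array([244.2,  77.2])] 78
side beech [237 181  51  28 284] [266.  194.4] [array([261.4, 198.4]), array([13.4, 52.2])] 62
side beech [   0  195   67  189 5966] [ 33.3 316.6] [array([ 33., 289.]), array([188.,  66.])] 90
side beech [ 239  195  160  189 8196] [316.8 296. ] [array([313.2, 299.9]), array([229. ,  64.5])] 60
side beech [ 328  2
[... 20235 characters left out ...]
[array([159.4, 193.4]), array([50.9, 32.5])] 76
top drum [114 217 100  30 216] [164.6 231.1] [array([163.4, 231.5]), array([  2.3, 102.9])] 74
top drum [332 227  18  13  28] [343.2 229.8] [array([343. , 229.5]), array([20.8,  8.7])] 35
top drum [372 277  33  35 636] [388.6 293.9] [array([388.5, 294. ]), array([32.1, 21.2])] 57
side [array([-18., 252.]), array([125., 209.]), array([209., 184.]), array([238., 251.])]
top [array([206., 420.]), array([205., 296.]), array([205., 218.]), array([281., 216.])]
low corner (array([695.45443779, -54.69712776,  23.92275809]), np.float64(2.0334935216330137))
low corner (array([ 506.09261113, -103.58343615,   23.31917863]), np.float64(2.6836872139749404))
```

View pics/c1.png

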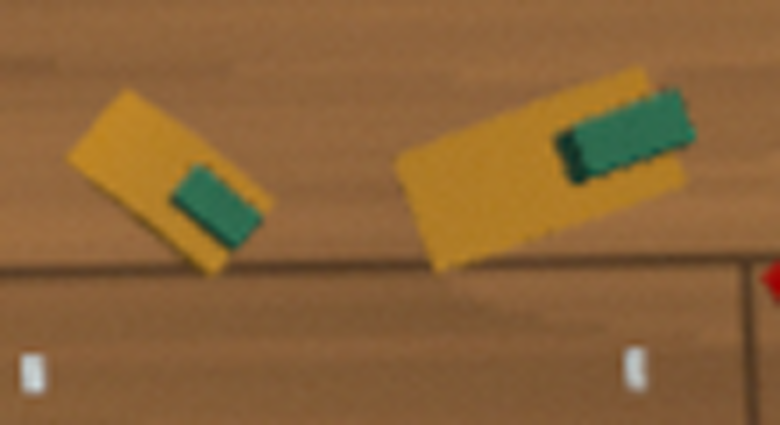

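The crop shows both beech wedges. The right one is clearly larger, with its rib top at about crop (633,136) and thin end mid at (417,214), so the choice is confirmed.

Run:
```python
from h import *
np.set_printoptions(precision=1,suppress=True)
r=lambda x,y:(255+x/7.09,165+y/7.083)
g=onz('top',*r(633,136),68); t=onz('top',*r(417,214),1)
gb=onz('top',*r(687,114),68)[:2]; gf=onz('top',*r(578,160),68)[:2]
print('wedge grip',g,'tip',t,'dist',np.linalg.norm((t-g)[:2]),'yaw',np.degrees(np.arctan2(*(t-g)[1::-1])),'rib yaw',np.degrees(np.arctan2(*(gf-gb)[::-1])),np.linalg.norm(gf-gb))
K=.64
for nm,v in(('top',[(350,221),(381,336)]),('side',[(457,266),(352,327)])):
    p=[onz(nm,x*K,y*K,30) for x,y in v]; print(nm,*p,np.linalg.norm(p[0]-p[1]))
hi=[onz('top',x*K,y*K,85.7) for x,y in((101,282),(131,405))]; print('high corners',*hi)
for s,z in(((238.8,134.7),59),((208.6,150.1),59)): print('stop side',onz('side',*s,z))
for s in((271,272),(286,327)): print('stop top',onz('top',s[0]*K,s[1]*K,59))
print('drum',onz('top',159.4,193.4,95))
print('fence top edge',onz('top',150*K,266*K,75+50),onz('top',175*K,390*K,125))
print('carving',onz('top',466*K,237*K,15))
```

```text
wedge grip [ 573.8 -351.    68. ] tip [ 553.7 -286.7    1. ] dist 67.39067633525063 yaw 107.38096599461244 rib yaw 111.72273815287343 41.05339514005094
top [695.  -55.5  30. ] [ 504.6 -103.5   30. ] 196.39920280384524
side [691.7 -59.4  30. ] [ 506.1 -108.7   30. ] 191.96841353080873
high corners [594.2 324.6  85.7] [406.4 273.4  85.7]
stop side [606.4  73.2  59. ]
stop side [521.5  50.1  59. ]
stop top [608.4  68.5  59. ]
stop top [520.7  44.7  59. ]
drum [557.7  93.7  95. ]
fence top edge [611.3 232.3 125. ] [429.8 192.  125. ]
carving [ 667.4 -247.8   15. ]
```

Run:
```python
from h import *
np.set_printoptions(precision=1,suppress=True)
for n,(x0,x1,y0,y1) in(('top',(275,330,110,165)),('side',(305,365,190,262))):
    f=cv2.imread(f'raw_{n}0.png'); h=cv2.cvtColor(f,cv2.COLOR_BGR2HSV)
    m=np.zeros(f.shape[:2],'uint8'); m[y0:y1,x0:x1]=cv2.inRange(h,(0,0,70),(180,60,255))[y0:y1,x0:x1]
    c=max(cv2.findContours(m,0,1)[0],key=cv2.contourArea)[:,0]
    print(n,c.min(0),c.max(0))
    if n=='top':
        for z in(30,80,105): print(z,onz(n,c[:,0].min(),c[:,1].mean(),z),onz(n,c[:,0].max(),c[:,1].mean(),z),onz(n,c[:,0].mean(),c[:,1].min(),z),onz(n,c[:,0].mean(),c[:,1].max(),z))
f=cv2.imread('raw_top0.png')[110:170,270:340];g=cv2.imread('raw_side0.png')[190:262,300:370]
cv2.imwrite('pics/c2.png',np.hstack([cv2.resize(f,(400,342),interpolation=2),cv2.resize(g,(333,342),interpolation=2)]))
```

```text
top [282 125] [320 146]
30 [ 709.4 -205.4   30. ] [ 707.4 -303.4   30. ] [ 734.2 -255.9   30. ] [ 679.  -254.1   30. ]
80 [ 696.9 -201.4   80. ] [ 695.  -294.1   80. ] [ 720.4 -249.1   80. ] [ 668.1 -247.5   80. ]
105 [ 690.6 -199.4  105. ] [ 688.8 -289.5  105. ] [ 713.4 -245.8  105. ] [ 662.7 -244.2  105. ]
side [324 198] [350 246]
```

View pics/c2.png

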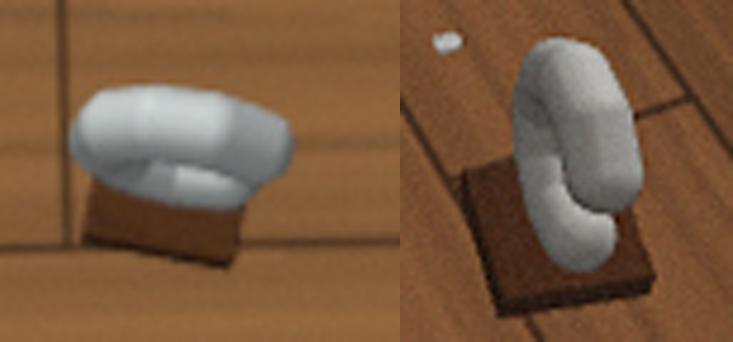

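The crop shows the ring carving rising to about 120 mm around (694,-247), more than 40 mm clear of the gripper body at the grasp. I move above the wedge.

Call:
move_arm --motion '[[91,[0.8,0.4,0],[0,0,1]],[91,[0.8,0.4,0],[0,0,1]],[91,[0.8,0.4,0],[0,0,1]],[91,[0.8,0.4,0],[0,0,1]],[91,[0.8,0.4,0],[0,0,1]],[91,[0.8,0.4,0],[0,0,1]],[91,[0.8,0.4,0],[0,0,1]],[91,[0.8,0.4,0],[0,0,1]],[91,[0.8,0.4,0],[0,0,1]],[91,[0.8,0.4,0],[0,0,1]],[91,[0.8,0.4,0],[0,0,1]],[91,[0.8,0.4,0],[0,0,1]],[91,[0.8,0.4,0],[0,0,1]],[91,[0.8,0.4,0],[0,0,1]],[91,[0.8,0.4,0],[0,0,1]],[91,[0.8,0.4,0],[0,0,1]],[91,[0.8,0.4,0],[0,0,1]],[91,[0.8,0.4,0],[0,0,1]],[91,[0.8,0.4,0],[0,0,1]],[91,[0.8,0.4,0],[0,0,1]]]'

```text
time_s: 1.77
ee_pos: [551.2, -354.2, 213.4]
ee_rot: [-180.0, -0.0, 95.4]
force: [0.9, 0.5, 0.4]
gripper_width: 91.0
gripper_force: 0.0
```

Call:
move_arm --motion '[[91,[0.3,0,-1],[0,0,0.9]],[91,[0.3,0,-1],[0,0,0.9]],[91,[0.3,0,-1],[0,0,0.9]],[91,[0,0,-1],[0,0,0.7]],[91,[0,0,0],[0,0,0]],[91,[0,0,0],[0,0,0]]]'

```text
time_s: 2.27
ee_pos: [572.1, -354.4, 112.4]
ee_rot: [-179.9, -0.2, 108.7]
force: [-0.3, 0.3, 0.9]
gripper_width: 91.2
gripper_force: 0.0
```

Run:
```python
from h import *
f=grab_frame('side')[215:345,235:405]; cv2.imwrite('pics/c3.png',cv2.resize(f,(680,520),interpolation=2)); s=state(); print(s['ee_pos'],s['ee_rot'])
p=s['ee_pos']; print([proj('side',q).round(1) for q in (p,[574,-351,68],[574,-351,34],[551,-285,0])])
g=grab_frame('side'); h=cv2.cvtColor(g,cv2.COLOR_BGR2HSV); m=cv2.inRange(h,(45,60,20),(85,255,200))[260:320,280:330]
print(np.argwhere(m).mean(0)[::-1]+[280,260])
```

```text
[ 573.1201086  -355.13223793  114.35745841] [ 1.79998518e+02 -2.32539210e-03  1.08699975e+02]
[array([306.9, 275.6]), array([303.8, 285.5]), array([302.1, 293.7]), array([276. , 276.6])]
[308.3028169  292.73239437]
```

View pics/c3.png

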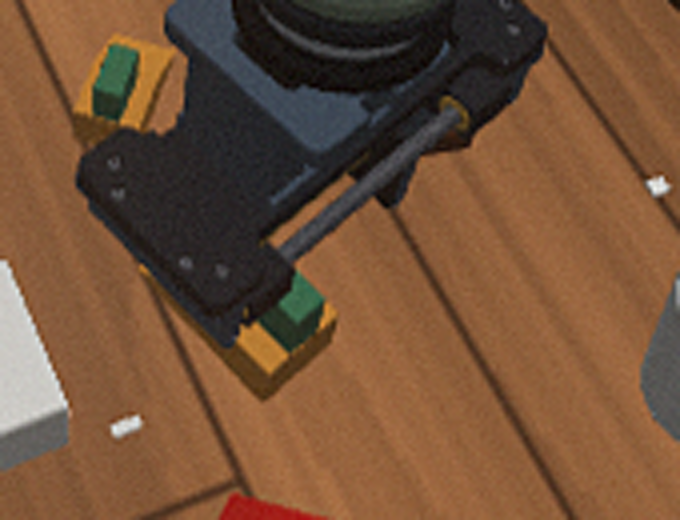

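The picture shows the gripper straddling the large wedge's rib (rear at crop (295,310)), with the small wedge at (115,80) and the carving clear. I descend and grip.

Call:
move_arm --motion '[[91,[0.05,0.15,-0.7],[0,0,0]],[91,[0,0,-0.7],[0,0,0]],[91,[0,0,-0.7],[0,0,0]],[91,[0,0,-0.6],[0,0,0]],[60,[0,0,-0.15],[0,0,0]],[30,[0,0,0],[0,0,0]],[10,[0,0,0],[0,0,0]],[10,[0,0,0],[0,0,0]],[10,[0,0,0],[0,0,0]],[10,[0,0,0],[0,0,0]],[10,[0,0,0],[0,0,0]],[10,[0,0,0],[0,0,0]]]' --grip_force 35

```text
time_s: 3.37
ee_pos: [574.4, -351.3, 43.1]
ee_rot: [180.0, 0.0, 108.8]
force: [-0.4, 0.4, 0.2]
gripper_width: 40.7
gripper_force: 0.0
```

Call:
move_arm --motion '[[10,[0,0,0],[0,0,0]],[10,[0,0,0],[0,0,0]],[10,[0,0,0],[0,0,0]],[10,[0,0,0],[0,0,0]],[10,[0,0,0],[0,0,0]],[10,[0,0,0],[0,0,0]]]'

```text
time_s: 3.87
ee_pos: [574.0, -351.1, 42.4]
ee_rot: [-180.0, -0.0, 108.8]
force: [0.7, 0.1, -1.7]
gripper_width: 19.6
gripper_force: 35.0
```

Call:
move_arm --motion '[[10,[0,0,0.5],[0,0,0]],[10,[0,0,1],[0,0,0]],[10,[0,0,1],[0,0,0]],[10,[0,0,1],[0,0,0]],[10,[0,0,1],[0,0,0]],[10,[0,0,1],[0,0,0]],[10,[0,0.6,0],[0,0,0]],[10,[0,1,0],[0,0,0]],[10,[0,1,0],[0,0,0]],[10,[0,1,0],[0,0,0]],[10,[0,1,0],[0,0,0]],[10,[0,1,0],[0,0,-0.25]],[10,[0,1,0],[0,0,-0.25]],[10,[0,1,0],[0,0,-0.25]],[10,[0,1,0],[0,0,-0.25]],[10,[0.1,1,0],[0.48,0.13,0]],[10,[0.1,1,0],[0.48,0.13,0]],[10,[0.1,1,0],[0.48,0.13,0]],[10,[0,1,0],[0.48,0.13,0]],[10,[0,0,0],[0,0,0]]]'

```text
time_s: 5.53
ee_pos: [580.7, -32.3, 179.4]
ee_rot: [-179.9, -8.2, 104.9]
force: [-0.4, -0.5, -2.2]
gripper_width: 19.7
gripper_force: 35.0
```

Run:
```python
from h import *
s=state(); print(s['ee_pos'],s['ee_rot'],s['gripper_width'])
f=grab_frame('side'); cv2.imwrite('pics/c4.png',cv2.resize(f[60:280,120:400],(764,600),interpolation=2))
```

```text
[580.69591471 -32.25624574 179.39153453] [-179.85515907   -8.19662965  104.8919579 ] 19.749834646293348
```

View pics/c4.png

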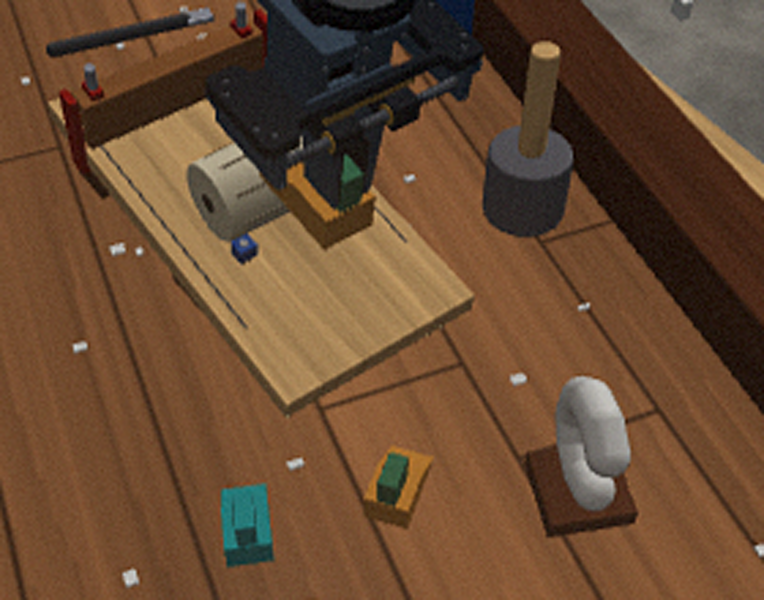

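The picture shows the wedge held straight and level to the slope above the board's low half, with the drum (crop (235,190)) and stop (243,247) ahead. I lower behind the stops.

Call:
move_arm --motion '[[10,[0.1,0.1,-1],[0,0,0]],[10,[0.1,0.1,-1],[0,0,0]],[10,[0,0.1,-1],[0,0,0]],[10,[0,0,-0.4],[0,0,0]],[10,[0,0,-0.1],[0,0,0]],[10,[0,0,0],[0,0,0]],[10,[0,0,0],[0,0,0]]]'

```text
time_s: 6.17
ee_pos: [587.6, -29.2, 94.0]
ee_rot: [179.9, -7.9, 104.8]
force: [-0.3, 0.2, -1.4]
gripper_width: 20.2
gripper_force: 35.0
```

Call:
move_arm --motion '[[10,[0,0,-0.2],[0,0,0]],[10,[0,0,-0.2],[0,0,0]],[10,[0,0,-0.04],[0,0,0]],[10,[0,0,-0.04],[0,0,0]],[10,[0,0,0],[0,0,0]]]'

```text
time_s: 6.58
ee_pos: [586.7, -28.7, 80.6]
ee_rot: [-179.9, -8.0, 104.8]
force: [0.1, 0.1, -0.8]
gripper_width: 19.7
gripper_force: 35.0
```

Call:
move_arm --motion '[[10,[0,0,-0.04],[0,0,0]],[10,[0,0,-0.04],[0,0,0]],[10,[0,0,0],[0,0,0]]]'

```text
time_s: 6.83
ee_pos: [587.0, -28.8, 80.2]
ee_rot: [-180.0, -8.0, 104.8]
force: [-1.1, -0.3, 6.3]
gripper_width: 19.9
gripper_force: 35.0
```

Call:
move_arm --motion '[[10,[0,0,0.03],[0,0,0]],[10,[-0.1,0.38,0.055],[0,0,0]],[10,[-0.1,0.38,0.055],[0,0,0]],[10,[-0.05,0.19,0.028],[0,0,0]],[10,[-0.05,0.19,0.028],[0,0,0]],[10,[0,0,0],[0,0,0]]]'

```text
time_s: 7.33
ee_pos: [580.0, 0.6, 84.6]
ee_rot: [179.9, -7.9, 104.8]
force: [2.7, -2.2, 5.4]
gripper_width: 20.0
gripper_force: 35.0
```

Call:
move_arm --motion '[[10,[-0.03,0.115,0.03],[0,0,0]],[10,[-0.03,0.115,0.017],[0,0,0]],[10,[-0.03,0.115,0.017],[0,0,0]],[10,[-0.03,0.115,0.017],[0,0,0]],[10,[0,0,0],[0,0,0]]]'

```text
time_s: 7.75
ee_pos: [577.0, 10.8, 86.2]
ee_rot: [179.9, -7.8, 104.8]
force: [1.8, -4.6, 4.3]
gripper_width: 19.6
gripper_force: 35.0
```

Call:
move_arm --motion '[[10,[-0.02,0.077,0.015],[0,0,0]],[10,[-0.04,0.153,0.0223],[0,0,0]],[10,[-0.04,0.153,0.0223],[0,0,0]],[10,[-0.04,0.153,0.0223],[0,0,0]],[10,[-0.04,0.153,0.0223],[0,0,0]],[10,[-0.04,0.153,0.0223],[0,0,0]],[10,[-0.04,0.153,0.0223],[0,0,0]],[10,[-0.04,0.153,0.0223],[0,0,0]],[10,[-0.04,0.153,0.0223],[0,0,0]],[10,[-0.04,0.153,0.0223],[0,0,0]],[10,[-0.02,0.077,0.011],[0,0,0]],[10,[0,0,0],[0,0,0]]]'

```text
time_s: 8.75
ee_pos: [567.0, 48.9, 91.7]
ee_rot: [180.0, -7.8, 104.8]
force: [2.3, -6.1, 4.3]
gripper_width: 19.7
gripper_force: 35.0
```

Run:
```python
from h import *
s=state(); print(s['ee_pos'],s['force'])
f=grab_frame('side'); cv2.imwrite('pics/c5.png',cv2.resize(f[50:210,110:310],(750,600),interpolation=2))
```

```text
[566.99594135  48.8746854   91.71828273] [ 2.29945559 -6.09388622  4.32159599]
```

View pics/c5.png

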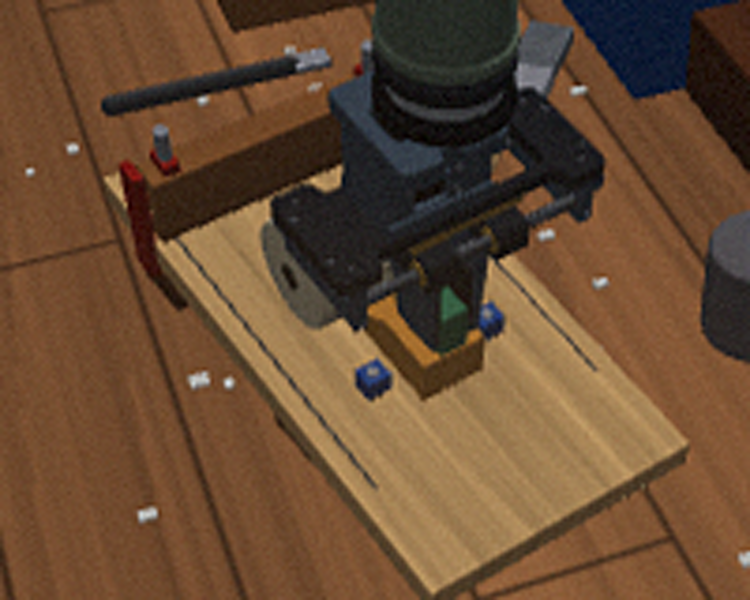

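The picture shows the wedge flat between the stops (360,380)/(490,320), pushing the drum squarely, with the drum end face at (290,275) and the backstop still some 50 mm ahead.

Call:
move_arm --motion '[[10,[-0.04,0.153,0.0223],[0,0,0]],[10,[-0.04,0.153,0.0223],[0,0,0]],[10,[-0.04,0.153,0.0223],[0,0,0]],[10,[-0.04,0.153,0.0223],[0,0,0]],[10,[-0.04,0.153,0.0223],[0,0,0]],[10,[-0.04,0.153,0.0223],[0,0,0]],[10,[-0.04,0.153,0.0223],[0,0,0]],[10,[-0.04,0.153,0.0223],[0,0,0]],[10,[-0.02,0.077,0.011],[0,0,0]],[10,[-0.02,0.077,0.011],[0,0,0]],[10,[0,0,0],[0,0,0]]]'

```text
time_s: 9.72
ee_pos: [558.0, 83.0, 96.7]
ee_rot: [180.0, -7.8, 104.8]
force: [2.2, -7.0, 5.6]
gripper_width: 20.1
gripper_force: 35.0
```

Call:
move_arm --motion '[[10,[-0.015,0.0575,0.0084],[0,0,0]],[10,[-0.015,0.0575,0.0084],[0,0,0]],[10,[-0.015,0.0575,0.0084],[0,0,0]],[10,[-0.015,0.0575,0.0084],[0,0,0]],[10,[-0.015,0.0575,0.0084],[0,0,0]],[10,[-0.015,0.0575,0.0084],[0,0,0]],[10,[-0.015,0.0575,0.0084],[0,0,0]],[10,[-0.015,0.0575,0.0084],[0,0,0]],[10,[0,0,0],[0,0,0]]]'

```text
time_s: 10.47
ee_pos: [555.1, 94.3, 98.4]
ee_rot: [180.0, -7.8, 104.8]
force: [3.7, -7.6, 4.8]
gripper_width: 19.6
gripper_force: 35.0
```

Call:
move_arm --motion '[[10,[-0.015,0.0575,0.0084],[0,0,0]],[10,[-0.015,0.0575,0.0084],[0,0,0]],[10,[-0.015,0.0575,0.0084],[0,0,0]],[10,[-0.015,0.0575,0.0084],[0,0,0]]]'

```text
time_s: 10.8
ee_pos: [553.8, 99.5, 99.2]
ee_rot: [179.9, -7.7, 104.8]
force: [2.6, -8.7, 5.6]
gripper_width: 19.7
gripper_force: 35.0
```

Call:
move_arm --motion '[[10,[-0.015,0.0575,0.0084],[0,0,0]],[10,[-0.015,0.0575,0.0084],[0,0,0]],[10,[0,0,0],[0,0,0]]]'

```text
time_s: 11.05
ee_pos: [552.8, 102.9, 99.7]
ee_rot: [180.0, -7.8, 104.8]
force: [2.9, -7.6, 5.4]
gripper_width: 19.9
gripper_force: 35.0
```

Call:
move_arm --motion '[[10,[-0.01,0.038,0.0056],[0,0,0]],[10,[-0.01,0.038,0.0056],[0,0,0]],[10,[-0.01,0.038,0.0056],[0,0,0]],[10,[-0.01,0.038,0.0056],[0,0,0]]]'

```text
time_s: 11.38
ee_pos: [552.0, 106.2, 100.2]
ee_rot: [180.0, -7.7, 104.8]
force: [3.0, -8.3, 5.9]
gripper_width: 19.6
gripper_force: 35.0
```

Run:
```python
from h import *
s=state(); print(s['ee_pos'],s['force'])
f=grab_frame('side'); cv2.imwrite('raw_s6.png',f); cv2.imwrite('pics/c6.png',cv2.resize(f[60:180,120:270],(750,600),interpolation=2))
```

```text
[552.01242381 106.19026717 100.20150785] [ 2.96480823 -8.29279018  5.90191501]
```

View pics/c6.png

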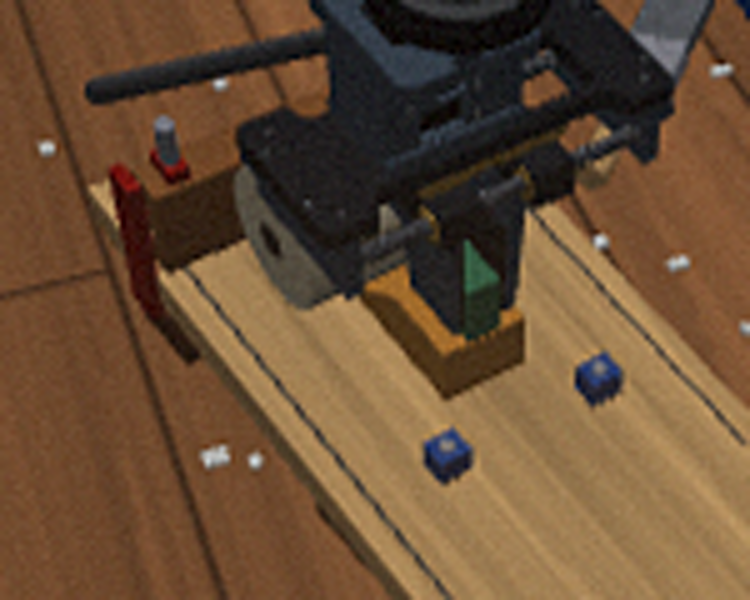

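The picture shows the drum's end (270,240) almost against the backstop face, and the red shoe at (140,240) seems unmoved. I continue in small steps and track the red shoe.

Call:
move_arm --motion '[[10,[-0.01,0.038,0.0056],[0,0,0]],[10,[-0.01,0.038,0.0056],[0,0,0]],[10,[-0.01,0.038,0.0056],[0,0,0]],[10,[-0.01,0.038,0.0056],[0,0,0]],[10,[-0.01,0.038,0.0056],[0,0,0]]]'

```text
time_s: 11.85
ee_pos: [551.3, 109.2, 100.9]
ee_rot: [179.9, -7.5, 104.9]
force: [4.4, -14.6, 5.7]
gripper_width: 19.6
gripper_force: 35.0
```

```bash
cat >> h.py <<'E'
def red(f):
    h=cv2.cvtColor(f,cv2.COLOR_BGR2HSV); m=cv2.inRange(h,(0,170,50),(6,255,255))|cv2.inRange(h,(175,170,50),(180,255,255))
    w=m[80:135,135:152]; return (np.argwhere(w).mean(0)[::-1]+[135,80]).round(2), int((w>0).sum())
def look():
    s=state(); e=np.array([-.2513,.9579,.1392]); n=np.array([.0353,-.1346,.9903]); b=np.array([.9673,.2538,0]); F=np.array(s['force'])
    d=np.array(s['ee_pos'])-[561,67,51.6]; g=grab_frame('side')
    print('t',round(s['time_s'],2),'s',round(d@e,1),'lat',round(-d@b,1),'h',round(d@n,1),'F e,n,b',(F@e).round(1),(F@n).round(1),(F@b).round(1),'red',*red(g))
    return g
E
python3 - <<'E'
from h import *
print(red(cv2.imread('raw_side0.png')),red(cv2.imread('raw_s6.png'))); look()
E
```

```text
(array([146.64, 105.33]), 94) (array([146.77, 106.32]), 111)
t 11.85 s 49.7 lat -1.4 h 42.8 F e,n,b -14.3 7.8 0.5 red [146.82 106.71] 105
```

Call:
move_arm --motion '[[10,[-0.01,0.038,0.0056],[0,0,0]],[10,[-0.01,0.038,0.0056],[0,0,0]],[10,[-0.01,0.038,0.0056],[0,0,0]]]'

```text
time_s: 12.15
ee_pos: [550.6, 111.8, 101.4]
ee_rot: [179.9, -7.5, 104.9]
force: [3.4, -15.2, 6.5]
gripper_width: 20.0
gripper_force: 35.0
```

```bash
python3 -c "
from h import *
look()"
```

```text
t 12.15 s 52.5 lat -1.3 h 42.9 F e,n,b -14.5 8.6 -0.5 red [146.17 104.7 ] 106
```

Call:
move_arm --motion '[[10,[-0.01,0.038,0.0056],[0,0,0]],[10,[-0.01,0.038,0.0056],[0,0,0]],[10,[-0.01,0.038,0.0056],[0,0,0]]]'

```text
time_s: 12.45
ee_pos: [549.9, 114.7, 101.8]
ee_rot: [179.9, -7.5, 104.9]
force: [3.3, -15.5, 6.2]
gripper_width: 19.8
gripper_force: 35.0
```

Call:
move_arm --motion '[[10,[-0.01,0.038,0.0056],[0,0,0]],[10,[-0.01,0.038,0.0056],[0,0,0]],[10,[-0.01,0.038,0.0056],[0,0,0]]]'

```text
time_s: 12.7
ee_pos: [549.1, 117.5, 102.2]
ee_rot: [179.9, -7.5, 104.9]
force: [4.1, -14.7, 6.2]
gripper_width: 19.7
gripper_force: 35.0
```

```bash
python3 -c "
from h import *
g=look(); cv2.imwrite('raw_s7.png',g); cv2.imwrite('pics/c7.png',cv2.resize(g[60:160,120:245],(750,600),interpolation=2))"
```

```text
t 12.7 s 58.4 lat -1.3 h 42.9 F e,n,b -14.2 8.3 0.2 red [145.05 102.72] 112
```

View pics/c7.png

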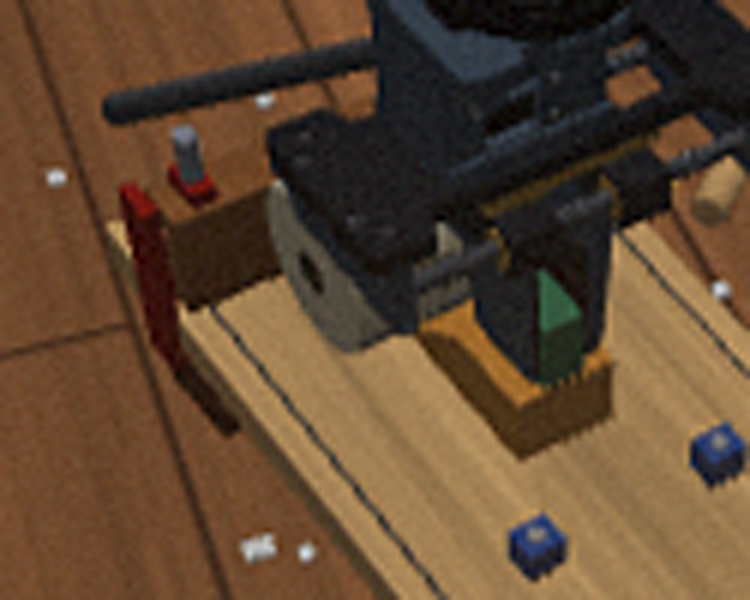

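The picture shows the drum tight and square on the backstop, the shoe clearly shifted, and drum and wedge still down on the board. The push is steady at about 14 N total, of which about 7 N reaches the backstop.

Call:
move_arm --motion '[[10,[-0.0125,0.048,0.007],[0,0,0]],[10,[-0.0125,0.048,0.007],[0,0,0]]]'

```text
time_s: 12.92
ee_pos: [548.5, 119.8, 102.5]
ee_rot: [179.9, -7.5, 104.9]
force: [4.9, -14.5, 5.4]
gripper_width: 19.7
gripper_force: 35.0
```

Call:
move_arm --motion '[[10,[-0.0125,0.048,0.007],[0,0,0]],[10,[-0.0125,0.048,0.007],[0,0,0]]]'

```text
time_s: 13.08
ee_pos: [547.8, 122.2, 102.9]
ee_rot: [179.9, -7.5, 104.9]
force: [4.5, -14.9, 5.6]
gripper_width: 20.1
gripper_force: 35.0
```

Call:
move_arm --motion '[[10,[-0.0125,0.048,0.007],[0,0,0]],[10,[-0.0125,0.048,0.007],[0,0,0]]]'

```text
time_s: 13.25
ee_pos: [547.2, 124.6, 103.3]
ee_rot: [179.9, -7.5, 104.9]
force: [3.1, -14.5, 6.8]
gripper_width: 19.3
gripper_force: 35.0
```

Call:
move_arm --motion '[[10,[-0.0125,0.048,0.007],[0,0,0]],[10,[-0.0125,0.048,0.007],[0,0,0]]]'

```text
time_s: 13.42
ee_pos: [546.5, 127.0, 103.6]
ee_rot: [179.9, -7.5, 104.9]
force: [4.7, -15.0, 7.1]
gripper_width: 19.7
gripper_force: 35.0
```

Call:
move_arm --motion '[[10,[-0.0125,0.048,0.007],[0,0,0]],[10,[-0.0125,0.048,0.007],[0,0,0]]]'

```text
time_s: 13.58
ee_pos: [545.9, 129.4, 103.9]
ee_rot: [179.9, -7.5, 104.9]
force: [3.5, -14.2, 6.2]
gripper_width: 19.8
gripper_force: 35.0
```

Call:
move_arm --motion '[[10,[-0.0125,0.048,0.007],[0,0,0]],[10,[-0.0125,0.048,0.007],[0,0,0]]]'

```text
time_s: 13.75
ee_pos: [545.3, 131.7, 104.3]
ee_rot: [179.9, -7.5, 104.9]
force: [3.8, -15.8, 6.7]
gripper_width: 19.4
gripper_force: 35.0
```

Call:
move_arm --motion '[[10,[-0.0125,0.048,0.007],[0,0,0]],[10,[-0.0125,0.048,0.007],[0,0,0]]]'

```text
time_s: 13.92
ee_pos: [544.6, 134.1, 104.6]
ee_rot: [179.9, -7.5, 104.9]
force: [3.2, -14.9, 6.8]
gripper_width: 19.9
gripper_force: 35.0
```

Call:
move_arm --motion '[[10,[-0.0125,0.048,0.007],[0,0,0]],[10,[-0.0125,0.048,0.007],[0,0,0]]]'

```text
time_s: 14.08
ee_pos: [544.0, 136.5, 105.0]
ee_rot: [179.9, -7.5, 104.9]
force: [3.9, -15.0, 6.6]
gripper_width: 20.2
gripper_force: 35.0
```

Call:
move_arm --motion '[[10,[-0.0125,0.048,0.007],[0,0,0]],[10,[-0.0125,0.048,0.007],[0,0,0]]]'

```text
time_s: 14.25
ee_pos: [543.3, 138.9, 105.3]
ee_rot: [179.9, -7.5, 104.9]
force: [4.5, -14.3, 6.5]
gripper_width: 19.8
gripper_force: 35.0
```

Call:
move_arm --motion '[[10,[-0.0125,0.048,0.007],[0,0,0]],[10,[-0.0125,0.048,0.007],[0,0,0]]]'

```text
time_s: 14.42
ee_pos: [543.4, 139.3, 105.8]
ee_rot: [179.9, -7.2, 105.0]
force: [5.4, -24.4, 8.2]
gripper_width: 19.7
gripper_force: 35.0
```

```bash
python3 -c "
from h import *
g=look()"
```

```text
t 14.42 s 81.2 lat -1.3 h 43.3 F e,n,b -23.6 11.6 -0.9 red [141.13  96.45] 119
```

The force stepped from 14.5 N to 23.6 N total (about 16 N on the backstop), so the end stop has been reached. I ease off slightly and release.

Call:
move_arm --motion '[[10,[0.01,-0.038,-0.0056],[0,0,0]],[10,[0.005,-0.019,-0.0028],[0,0,0]],[10,[0,0,0],[0,0,0]]]'

```text
time_s: 14.72
ee_pos: [543.3, 139.1, 105.5]
ee_rot: [179.9, -7.4, 104.9]
force: [4.5, -17.2, 7.1]
gripper_width: 19.5
gripper_force: 35.0
```

```bash
python3 -c "
from h import *
g=look()"
```

```text
t 14.72 s 81.0 lat -1.2 h 43.0 F e,n,b -16.6 9.5 -0.1 red [141.25  96.44] 118
```

Call:
move_arm --motion '[[10,[0.01,-0.038,-0.0056],[0,0,0]],[10,[0,0,0],[0,0,0]],[10,[0,0,0],[0,0,0]]]' --grip_force 5

```text
time_s: 15.02
ee_pos: [542.5, 141.5, 104.8]
ee_rot: [180.0, -7.8, 104.8]
force: [3.1, -6.1, 2.8]
gripper_width: 20.1
gripper_force: 5.0
```

Call:
move_arm --motion '[[45,[0,0,0],[0,0,0]],[45,[0,0,0],[0,0,0]],[45,[0,0,0],[0,0,0]],[45,[0,0,0],[0,0,0]],[45,[0,0,0],[0,0,0]],[45,[0,0,0],[0,0,0]]]'

```text
time_s: 15.52
ee_pos: [541.5, 143.1, 104.7]
ee_rot: [-179.9, -8.0, 104.8]
force: [0.1, -1.0, 0.4]
gripper_width: 44.8
gripper_force: 0.0
```

```bash
python3 -c "
from h import *
g=look()"
```

```text
t 15.52 s 85.2 lat -0.5 h 41.7 F e,n,b -0.9 0.5 -0.2 red [141.36  96.98] 121
```

Call:
move_arm --motion '[[60,[0,-0.05,0],[0,0,0]],[60,[0,-0.05,0],[0,0,0]],[60,[0,-0.05,0.3],[0,0,0]],[60,[0.03,-0.1,0.8],[0,0,0]],[60,[0.03,-0.1,0.9],[0,0,0]],[60,[0,-0.1,1],[0,0,0]],[60,[0,-0.5,1],[0,0,0]],[60,[0,-0.8,1],[0,0,0]],[60,[0,-1,0.5],[0,0,0]],[60,[0,-1,0],[0,0,0]],[60,[0,-1,0],[0,0,0]],[60,[0,-1,0],[0,0,0]],[60,[0,-1,0],[0,0,0]],[60,[0,0,0],[0,0,0]]]'

```text
time_s: 16.73
ee_pos: [543.4, -29.9, 242.9]
ee_rot: [-180.0, -7.8, 104.6]
force: [-0.8, 0.4, 0.7]
gripper_width: 60.2
gripper_force: 0.0
```

```bash
python3 -c "
from h import *
a=look(); b=grab_frame('top'); cv2.imwrite('raw_sf.png',a); cv2.imwrite('raw_tf.png',b)
cv2.imwrite('pics/c8.png',np.hstack([cv2.resize(a[60:160,125:225],(400,400),interpolation=2),cv2.resize(b[155:270,60:175],(400,400),interpolation=2)]))"
```

```text
t 16.73 s -61.7 lat 41.6 h 201.9 F e,n,b 0.7 0.6 -0.6 red [141.11  96.59] 122
```

View pics/c8.png

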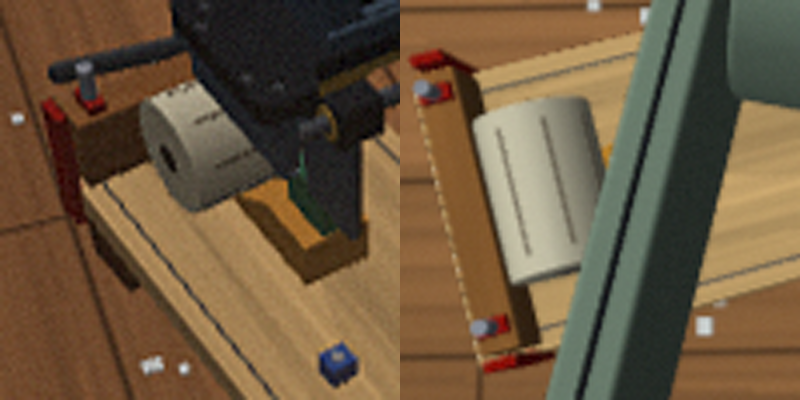

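The picture shows drum against backstop and wedge under it with the fingers clear, but the arm still hides part. I move it aside to measure.

Call:
move_arm --motion '[[60,[-0.6,-1,0],[0,0,0]],[60,[-0.6,-1,0],[0,0,0]],[60,[-0.6,-1,0],[0,0,0]],[60,[-0.6,-1,0],[0,0,0]],[60,[-0.6,-1,0],[0,0,0]],[60,[-0.6,-1,0],[0,0,0]],[60,[-0.6,-1,0],[0,0,0]],[60,[-0.6,-1,0],[0,0,0]],[60,[-0.6,-1,0],[0,0,0]],[60,[-0.6,-1,0],[0,0,0]],[60,[0,0,0],[0,0,0]]]'

```text
time_s: 17.75
ee_pos: [391.9, -278.5, 242.7]
ee_rot: [-179.9, -7.8, 104.6]
force: [0.9, -0.1, 0.6]
gripper_width: 60.1
gripper_force: 0.0
```

```bash
python3 -c "
from h import *
a=look(); b=grab_frame('top'); cv2.imwrite('raw_sf.png',a); cv2.imwrite('raw_tf.png',b)
cv2.imwrite('pics/c9.png',np.hstack([cv2.resize(a[60:160,125:225],(400,600)[:1]*2,interpolation=2),cv2.resize(b[165:265,65:165],(400,400),interpolation=2)]))"
```

```text
t 17.75 s -261.9 lat 251.2 h 229.8 F e,n,b -0.3 0.6 0.8 red [nan nan] 0h.py:19: RuntimeWarning: Mean of empty slice.
  w=m[80:135,135:152]; return (np.argwhere(w).mean(0)[::-1]+[135,80]).round(2), int((w>0).sum())
  ret = um.true_divide(
```

View pics/c9.png

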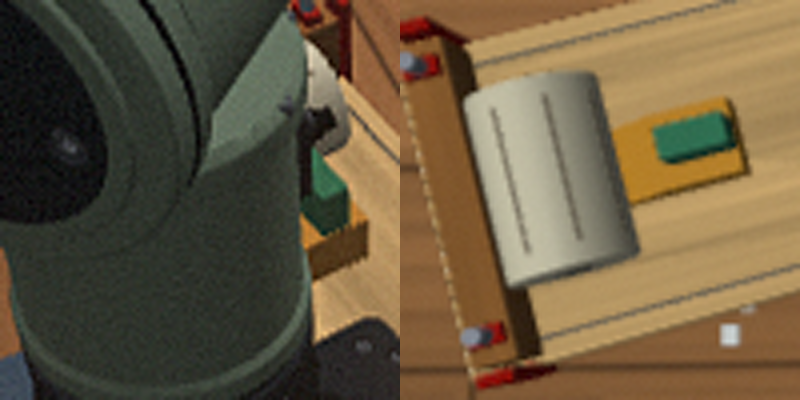

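```bash
python3 -c "
from h import *
np.set_printoptions(precision=1,suppress=True)
e=np.array([-.2513,.9579,.1392]); n=np.array([.0353,-.1346,.9903]); b=np.array([-.9673,-.2538,0]); S=np.array([561,67,51.6])
def at(x,y,h):
    o,d=ray('top',65+(x-400)/4,165+y/4); p=o+d*((h-(o-S)@n)/(d@n))-S; return np.array([p@e,p@b,p@n])
print('drum',at(553,176,37)); print('foot',at(470,65,0),at(540,352,0)); print('fence top edge',at(443,45,52),at(503,335,52))
for a,c in(((465,95),(512,288)),((598,72),(638,250))):
    p,q=at(*a,37),at(*c,37); print('edge',p,q,'ang',np.arctan2(q[0]-p[0],p[1]-q[1]))
print('rib front/back',at(655,150,68),at(733,123,68)); print('wedge rear',at(749,172,0))
p,q=at(470,65,0),at(540,352,0); print('fence ang',np.arctan2(q[0]-p[0],p[1]-q[1]))
"
```

```text
drum [164.   -1.4  37. ]
foot [204.1 -85.3   0. ] [203.2  93.2   0. ]
fence top edge [201.8 -88.1  52. ] [206.2  80.7  52. ]
edge [200.6 -60.1  37. ] [200.   55.3  37. ] ang -3.1362592911084923
edge [126.  -54.4  37. ] [128.1  53.   37. ] ang 3.121770631976824
rib front/back [100.3   3.5  68. ] [55.2 -0.3 68. ]
wedge rear [61.1 21.1 -0. ]
fence ang -3.136659577471235
```

The top view shows drum square (within about 0.02 rad), on mid-width, and the wedge in line. The axis-to-face distance measures about 39 mm, which is borderline, so I will snug the wedge by a light nudge on its rear face with closed fingers.

Call:
move_arm --motion '[[0,[0.444,0.945,0],[0,0,0]],[0,[0.444,0.945,0],[0,0,0]],[0,[0.444,0.945,0],[0,0,0]],[0,[0.444,0.945,0],[0,0,0]],[0,[0.444,0.945,0],[0,0,0]],[0,[0.444,0.945,0],[0,0,0]],[0,[0.444,0.945,0],[0,0,0]],[0,[0.444,0.945,0],[0,0,0]],[0,[0.444,0.945,0],[0,0,0]],[0,[0.444,0.945,0],[0,0,0]],[0,[0.444,0.945,0],[0,0,0]],[0,[0.444,0.945,0],[0,0,0]],[0,[0.444,0.945,0],[0,0,0]],[0,[0.444,0.945,0],[0,0,0]],[0,[0.444,0.945,0],[0,0,0]],[0,[0,0,-0.9],[0,0,0]],[0,[0,0,-0.9],[0,0,0]],[0,[0,0,-0.9],[0,0,0]],[0,[0,0,-0.9],[0,0,0]],[0,[0,0,0],[0,0,0]]]'

```text
time_s: 19.52
ee_pos: [556.4, 80.4, 148.3]
ee_rot: [-179.4, -8.1, 104.8]
force: [0.3, 1.1, -0.3]
gripper_width: 0.8
gripper_force: 0.0
```

```bash
python3 -c "
from h import *
g=look(); print(state()['ee_pos'],state()['gripper_width'])"
```

```text
t 19.52 s 27.5 lat 1.0 h 93.8 F e,n,b 1.0 -0.4 0.5 red [141.03  96.16] 129
[557.95119684  80.28762857 150.72164953] 0.4913158035981688
```

Call:
move_arm --motion '[[0,[-0.03,0.108,-0.79],[0,0,0]],[0,[-0.03,0.108,-0.79],[0,0,0]],[0,[-0.03,0.108,-0.79],[0,0,0]],[0,[-0.03,0.108,-0.79],[0,0,0]],[0,[0,0,0],[0,0,0]],[0,[-0.03,0.115,0.017],[0,0,0]],[0,[-0.03,0.115,0.017],[0,0,0]],[0,[-0.03,0.115,0.017],[0,0,0]],[0,[0,0,0],[0,0,0]]]'

```text
time_s: 20.32
ee_pos: [555.5, 98.7, 76.5]
ee_rot: [179.9, -7.9, 104.8]
force: [-0.2, 0.3, -0.1]
gripper_width: 0.8
gripper_force: 0.0
```

```bash
python3 -c "
from h import *
g=look()"
```

```text
t 20.32 s 35.2 lat -2.7 h 20.2 F e,n,b 0.3 -0.1 -0.1 red [141.3   96.98] 130
```

Call:
move_arm --motion '[[0,[-0.01,0.04,-0.3],[0,0,0]],[0,[-0.01,0.04,-0.27],[0,0,0]],[0,[0,0,0],[0,0,0]],[0,[-0.02,0.077,0.011],[0,0,0]],[0,[-0.02,0.077,0.011],[0,0,0]],[0,[0,0,0],[0,0,0]]]'

```text
time_s: 20.87
ee_pos: [553.1, 104.1, 61.1]
ee_rot: [-180.0, -8.0, 104.8]
force: [0.9, 0.4, 0.5]
gripper_width: 0.1
gripper_force: 0.0
```

```bash
python3 -c "
from h import *
g=look()"
```

```text
t 20.87 s 38.8 lat -1.8 h 4.1 F e,n,b 0.2 0.5 0.9 red [141.31  97.46] 127
```

Call:
move_arm --motion '[[0,[-0.01,0.038,0.0056],[0,0,0]],[0,[-0.01,0.038,0.0056],[0,0,0]],[0,[-0.01,0.038,0.0056],[0,0,0]]]'

```text
time_s: 21.17
ee_pos: [552.4, 106.7, 61.6]
ee_rot: [-180.0, -8.0, 104.8]
force: [-0.8, 0.4, 1.2]
gripper_width: 0.3
gripper_force: 0.0
```

Call:
move_arm --motion '[[0,[-0.01,0.038,0.0056],[0,0,0]],[0,[-0.01,0.038,0.0056],[0,0,0]],[0,[0,0,0],[0,0,0]]]'

```text
time_s: 21.42
ee_pos: [551.8, 108.7, 61.8]
ee_rot: [-180.0, -8.0, 104.8]
force: [-0.1, 0.0, -0.4]
gripper_width: 0.8
gripper_force: 0.0
```

Call:
move_arm --motion '[[0,[-0.01,0.038,0.0056],[0,0,0]],[0,[-0.01,0.038,0.0056],[0,0,0]],[0,[0,0,0],[0,0,0]]]'

```text
time_s: 21.67
ee_pos: [552.0, 109.1, 62.2]
ee_rot: [180.0, -7.8, 104.8]
force: [1.7, -4.4, 0.3]
gripper_width: 0.8
gripper_force: 2.8
```

Call:
move_arm --motion '[[0,[-0.01,0.038,0.0056],[0,0,0]],[0,[0,0,0],[0,0,0]]]'

```text
time_s: 21.83
ee_pos: [552.0, 109.1, 62.3]
ee_rot: [180.0, -7.7, 104.9]
force: [1.4, -8.5, 1.5]
gripper_width: 0.6
gripper_force: 4.2
```

```bash
python3 -c "
from h import *
g=look()"
```

```text
t 21.83 s 44.1 lat -2.0 h 4.7 F e,n,b -8.3 2.7 -0.8 red [141.14  97.15] 130
```

Call:
move_arm --motion '[[0,[-0.01,0.038,0.0056],[0,0,0]],[0,[-0.01,0.038,0.0056],[0,0,0]],[0,[0,0,0],[0,0,0]]]'

```text
time_s: 22.13
ee_pos: [552.2, 109.2, 62.7]
ee_rot: [179.9, -7.5, 104.9]
force: [3.5, -15.6, 1.6]
gripper_width: 0.5
gripper_force: 7.3
```

```bash
python3 -c "
from h import *
g=look()"
```

```text
t 22.13 s 44.2 lat -2.2 h 5.0 F e,n,b -15.6 3.8 -0.6 red [141.03  96.62] 120
```

Under 15.6 N the stack does not move at all, so it is solid against the end stop. I retreat downhill, then up.

Call:
move_arm --motion '[[0,[0.02,-0.077,-0.011],[0,0,0]],[0,[0.02,-0.077,-0.011],[0,0,0]],[0,[0.04,-0.153,-0.02],[0,0,0]],[0,[0.1,-0.38,-0.055],[0,0,0]],[0,[0.05,-0.19,0.3],[0,0,0]],[0,[0,-0.1,1],[0,0,0]],[0,[0,-0.1,1],[0,0,0]],[0,[0,-0.1,1],[0,0,0]],[0,[0,-0.5,1],[0,0,0]],[0,[0,-1,1],[0,0,0]],[0,[0,-1,1],[0,0,0]],[0,[0,-1,0],[0,0,0]],[0,[-0.3,-1,0],[0,0,0]],[0,[-0.6,-1,0],[0,0,0]],[0,[-0.6,-1,0],[0,0,0]],[0,[-0.6,-1,0],[0,0,0]],[0,[-0.6,-1,0],[0,0,0]],[0,[-0.6,-1,0],[0,0,0]],[0,[0,0,0],[0,0,0]],[0,[0,0,0],[0,0,0]]]'

```text
time_s: 23.85
ee_pos: [473.5, -154.7, 218.1]
ee_rot: [180.0, -8.0, 104.6]
force: [0.2, 0.3, -0.1]
gripper_width: 0.4
gripper_force: 0.0
```

```bash
python3 -c "
from h import *
b=grab_frame('top'); p=cv2.imread('raw_tf.png'); cv2.imwrite('pics/c10.png',np.hstack([cv2.resize(x[160:265,65:165],(390,410),interpolation=2) for x in (p,b)])); print(state()['time_s'],state()['ee_pos'])"
```

```text
23.9 [ 473.97987043 -153.86932959  217.98433936]
```

View pics/c10.png

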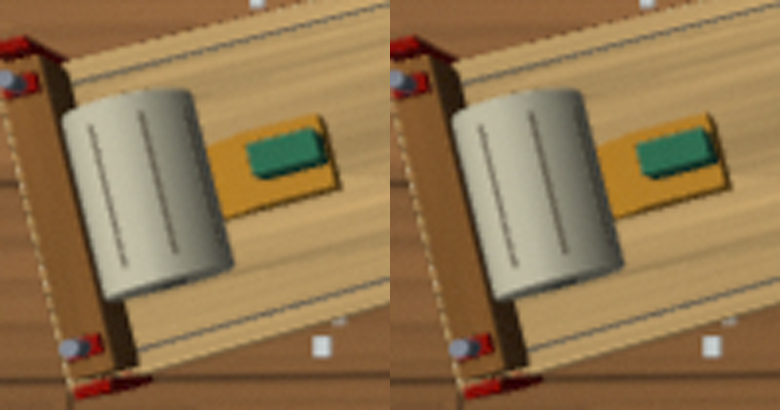

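Before (left) and after (right) the nudge look the same: drum square on the backstop (drum at (540,195), wedge at (665,165) touching and in line). Handing in.

```bash
python3 -c "
from h import *
print(job_done())"
```

```text
the job is handed in; nothing more can be done
None
```

The job is handed in: the backstop is home on its end stop, with the drum square against it and chocked by the released wedge. A 15.6 N nudge on the wedge moved nothing. My image measurement put the drum's axis about 39 mm from the face, close to the 39.5 mm limit. The system returned no verdict, so I don't know how it was judged.

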